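Load a slide box into the sprung magazine

TASK

The spring-loaded magazine on the bench already holds one box of microscope slides and has room for one more. Take the same kind of slide box that lies loose on the bench, put it flat into the magazine's mouth on top of the stored one, and press it straight down past the two spring lips until they snap over its top and hold it in; then let go.

Things in the scene. Friction and masses are not known exactly. Their poses are not given: they have to be found in the camera images.
- slide_box: loose slide box: closed carton, long and narrow, 35 x 86 x 31 mm, 0.07 to 0.14 kg, flat on the bench. Origin: centre of its underside; x across the 35 mm width, y along its length, z up. Grasp it across the width. The broader, lower lump nearby (45 x 70 x 22 mm) is clay, not wanted.
- magazine: fixed upright aluminium magazine, foot 78 x 136 mm. Origin: centre of its underside, on the bench; x across, y along its length, z up. Open top, inside 39 (x) by 90 mm (y). Four corner guides rise to z = 100 mm, their top 8 mm flaring out 8 mm. Long sides are open over the middle 54 mm from z = 44 mm up, so fingers there pass freely. A like box starts inside, just below the lips, and stays.
- lips (a point): point on the magazine's axis at the lips' flat undersides, magazine z = 82 mm; its axes are the magazine's. A 21 mm wide steel lip at each end (+y, -y) reaches in to y = 38.5 mm, springs out 7 mm, and has a 50 degree ramp on top up to 12 mm above this point. A box (either way round) set in the mouth rests on the ramps, underside 8 mm and top 38 mm above this point.
- follower (a joint): sprung platform under the stack, metres pressed down: 0 with one box, about 0.029 with two held under the lips, 0.036 at its stop (80 N/m, 4 N at 0). Pressing the middle of the box's top lightly (under 15 N) spreads the lips; they snap in once the top is below lips; the stop comes 7 mm lower. Let go, the box springs up against the lips, underside 52 mm above the magazine's.
Mind the look-alikes: they are no part of the job. What is shaped like the slide_box but green or orange is not meant.

How it is judged:
By the outcome, as a careful person would: the job done as asked, in the order asked, and still so for the second after the job is handed in, with the robot touching nothing.
It also fails if it takes over 40 s, if anything falls off the work surface, if the arm or the gripper's body presses on something with over 40 N, if the wrist force passes 120 N, or if a joint passes its speed limit or range.

ROBOT

A 6-joint arm with a two-finger parallel gripper is mounted at the origin on a cart in front of the work surface, level with it; the furniture and walls round the work are solid. World frame = base frame: x ahead of the robot, y to its left, z up, the work surface at z = 0. Lengths are in m, angles in degrees, forces in N, time in s.
With the tool pointing down it reaches from about 0.375 to 0.9 m from the base axis. Payload 3.1 kg.
Tool frame: the origin (TCP) lies on the centre line of the jaws, within the pads' length; the fingertips stand 8 mm ahead of it and the grasp point (between the pads) lies 11 mm behind it; y points along the fingers, x is the direction in which the jaws open and shut, and the axes are right-handed (so a half turn about y gives the same grasp; the last joint's range is limited). The gripper opens to 87 mm and grips with 3 to 60 N. Pads are 19 mm wide; open, the fingers measure 117 mm over their backs; the gripper's body (75 mm by 190 mm) begins 51 mm behind the grasp point.
Start: joints at [-80.644, 30.224, 82.088, -0, 67.689, -10.227], TCP at [0.21, -0.589, 0.231] pointing down, gripper open.
Joint ranges: [-176.69, 176.69], [-43.24, 126.21], [12.49, 139.97], [-82, 262], [0, 151.66], [-163.58, 163.58]. Speed limits (degrees/s): [159.86, 159.86, 180, 180, 180, 180].

INTERFACE

Orientations are given as a 3x3 rotation matrix whose columns are the frame's x, y, z axes.
In Python, from rig import read_state, imaging, job, spotter gives the robot as it stands.
- The arm moves only by the tool apply_moves, never from a script. Its argument "steps" is a list of rows, each an object of numbers: "x", "y", "z": the shift along the world's x, y, z in mm; "spin": the turn about the world's z in rad. In form: [{"x": .., "y": .., "z": .., "spin": ..}, ...]. A call has 1 to 12 rows; each row shifts and turns the pose as measured when the row begins; what a row does not reach is not made up. A row lasts 1/10 s, in which the tool goes at most 50 mm and 8.59 degrees, less where a joint would pass 70% of its speed; a pose out of reach is approached as far as the arm can. A call is refused whole if a number of a shift passes 50 or a number of a turn 0.15, either way. A call with a gripper value outside its range is refused whole. "grip" is the finger opening in mm, from 0 to 87, set as the call begins (left out, the last holds). The fingers move at their own pace and stop on an object; the grip force is fixed at half the most. Time passes only in rows, so rows that do not move let the fingers close. It gives the time, the measured TCP pose, the force and the opening at its end, in the units of the state.
- read_state(): the state, without advancing time (a new reading comes with each control period).
- imaging.capture(name): name is "scene" or "top"; returns the picture (420x560x3 uint8, red, green, blue); there is no depth.
- imaging.camera_params(name): a dict with "fov_y" (degrees; the focal length in pixels is half the picture's height over the tangent of half this angle, whatever the lens; pixels are square), "cx", "cy" (the principal point, pixels), "dist" ([k1, k2, p1, p2, k3] as OpenCV has them; the pictures are not rectified), "R" (3x3) and "t" (3): a world point X has camera coordinates R X + t. Camera axes: x right, y down, z forward; pixel columns grow to the right and rows downward; lengths in m; the calibration is good to about 2 mm. A picture is of the moment at which its call begins. camera_params takes no time and is no camera call.
- job.hand_in(): hands the job in, once; it reports no verdict.
Trained networks look in the newest picture that a camera, given by its name, has taken for a name from the list of things; names that differ only in an ending like _2 or _b are one class to them, and where a whole thing is asked for, a point or a joint stands for the part that bears it (a point fixed in the world has none). Each returns a list of dicts, best first, with "score" (0 to 1); they miss things now and then, are a little off and sometimes report something else, mostly with a low value. They report only what shows in the picture. A call takes as long as a camera call. They do not tell look-alikes from the thing itself.
- spotter.cut_out(name, camera): "mask" (420x560 bool, what is visible of it) and "rect" ([left, top, width, height] in pixels, round what is visible of it).
The state is a dict: "time_s": time; "joint_positions": joint angles; "qvel": joint speeds; "tau": joint torques, N m; "position": TCP position; "tcp_rot": TCP orientation; "force": force on the tool from outside, world axes, zero at the start; "moment": the same for the moment, N m; "opening": opening from 0.0 (shut) to 1.0 (fully open).
Only numpy, scipy, OpenCV 4.12 (cv2) and the standard library are available. Lean on these libraries where they do the work, as an engineer would, in place of code of your own. Each camera call takes 0.05 s, during which the arm holds its last target.

## Working session

There is one attempt and no reset: what is moved stays moved. The work goes in short steps, Python scripts to look and compute and a tool call to move; the robot and the scene stay as the last step left them, time stands still between calls to the robot, and variables do not carry over. Pictures are saved under pics/ and viewed, and the job is handed in when it is done.

Besides the shell and the picture viewer there is one more tool, called as a command line: name --argument value ..., lists and objects as JSON in quotes. apply_moves: Moves the arm, as the interface text tells. Its arguments: {"type":"object","properties":{"steps":{"type":"array"},"grip":{"type":"number"}},"required":["steps"]}

```bash
mkdir -p pics; ls; python3 - <<'E'
from rig import read_state, imaging, spotter
import cv2, numpy as np, pickle
out={}
for c in ["scene","top"]:
    im=imaging.capture(c); cv2.imwrite(f"pics/{c}0.png",im[:,:,::-1])
    p=imaging.camera_params(c); print(c,p)
    for n in ["slide_box","magazine"]:
        r=spotter.cut_out(n,c)
        out[c,n]=r
        for d in r: print(c,n,d["score"],d["rect"])
pickle.dump(out,open("d0.pkl","wb"))
print(read_state())
E
```

```text
pics
scene {'fov_y': 45.6506256882149, 'cx': 277.04150258647786, 'cy': 210.78718412421898, 'dist': array([-0.0606442,  0.       ,  0.       ,  0.       ,  0.       ]), 'R': array([[ 0.56226978, -0.8269422 , -0.00439149],
       [-0.35061382, -0.23357958, -0.90692366],
       [ 0.74894769,  0.51147548, -0.42127211]]), 't': array([-0.42546501,  0.19287629,  0.65027259])}
scene slide_box 0.93 [236.8, 247.9, 44.5, 44.0]
scene slide_box 0.71 [310.4, 299.4, 32.5, 55.6]
scene slide_box 0.56 [368.7, 231.2, 48.2, 30.9]
scene magazine 0.65 [220.2, 171.9, 79.8, 64.0]
scene magazine 0.25 [368.8, 231.6, 48.0, 28.6]
top {'fov_y': 51.40796096142024, 'cx': 279.69914732663744, 'cy': 214.9241311394156, 'dist': array([0.02922863, 0.        , 0.        , 0.        , 0.        ]), 'R': array([[-0.02383458, -0.99971477,  0.00151695],
       [-0.99809824,  0.0237097 , -0.05690123],
       [ 0.05684903, -0.00287028, -0.99837866]]), 't': array([-0.21334762,  0.44185225,  0.94492254])}
top slide_box 0.83 [340.7, 252.9, 36.3, 42.0]
top slide_box 0.75 [259.1, 224.8, 38.9, 29.3]
top slide_box 0.68 [325.6, 134.0, 43.7, 30.8]
top magazine 0.86 [194.1, 146.0, 70.5, 56.6]
{'time_s': 0.3, 'joint_positions': array([-8.06428157e+01,  3.02452374e+01,  8.21101091e+01, -1.01932718e-03,
        6.76888112e+01, -1.02276392e+01]), 'qvel': array([ 0.04121684, -0.19428514, -0.2556564 ,  0.04823645,  0.09959375,
        0.02288147]), 'tau': array([ 5.75770064e-04, -4.39563096e+01, -1.76551116e+01,  6.33027451e-02,
        5.50107169e-02, -1.13073634e-04]), 'position': array([ 0.20947944, -0.58858337,  0.23019045]), 'tcp_rot': array([[ 3.35208341e-01, -1.41546384e-04,  9.42144017e-01],
       [-9.42143720e-01,  7.57766351e-04,  3.35208349e-01],
       [-7.61372564e-04, -9.99999703e-01,  1.20652564e-04]]), 'force': array([-0.34337543,  0.43202329,  0.35751483]), 'moment': array([-0.00715967,  0.00583517, -0.01497719]), 'opening': 0.9962442787815546}
```

View pictures.

View pics/scene0.png

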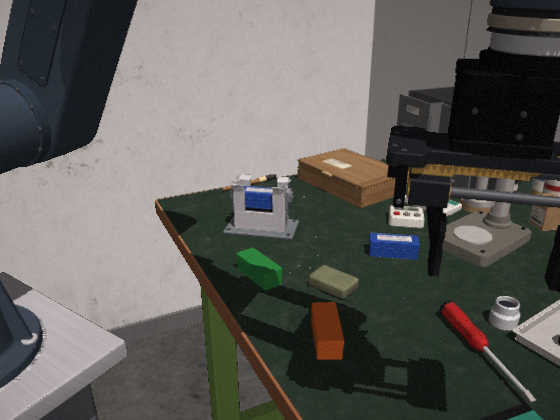

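View pics/top0.png

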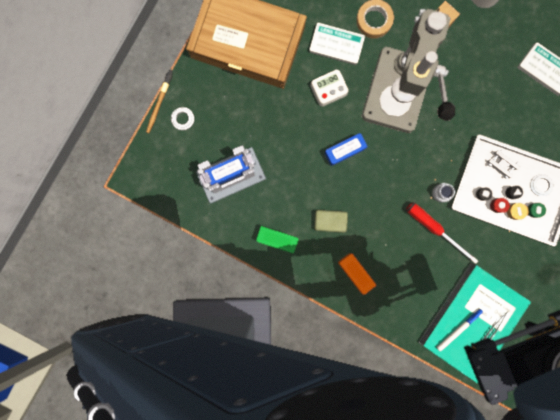

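```bash
python3 - <<'E'
import cv2
a=cv2.imread("pics/top0.png")[120:310,180:400]
cv2.imwrite("pics/top0c.png",cv2.resize(a,None,fx=3.4,fy=3.1,interpolation=cv2.INTER_CUBIC)[:,:])
a=cv2.imread("pics/scene0.png")[160:360,210:430]
cv2.imwrite("pics/scene0c.png",cv2.resize(a,None,fx=3,fy=3,interpolation=cv2.INTER_CUBIC))
E
```

```text
(no output)
```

View pics/top0c.png

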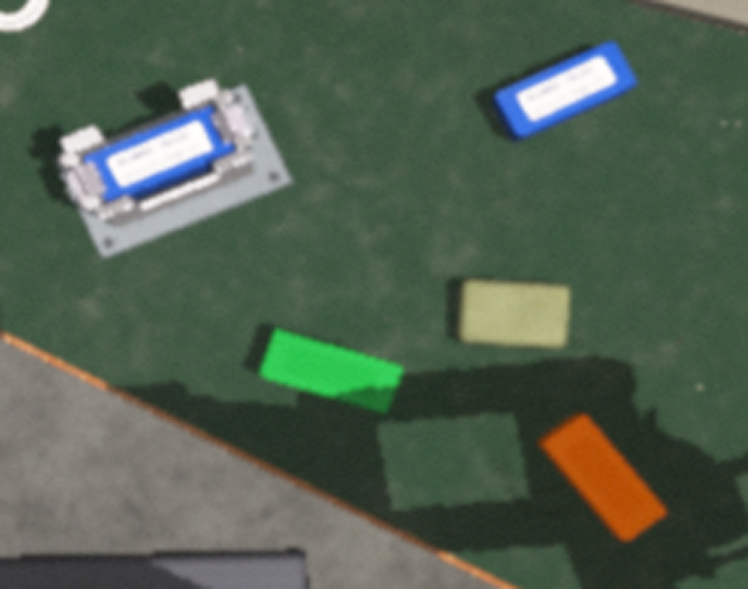

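View pics/scene0c.png

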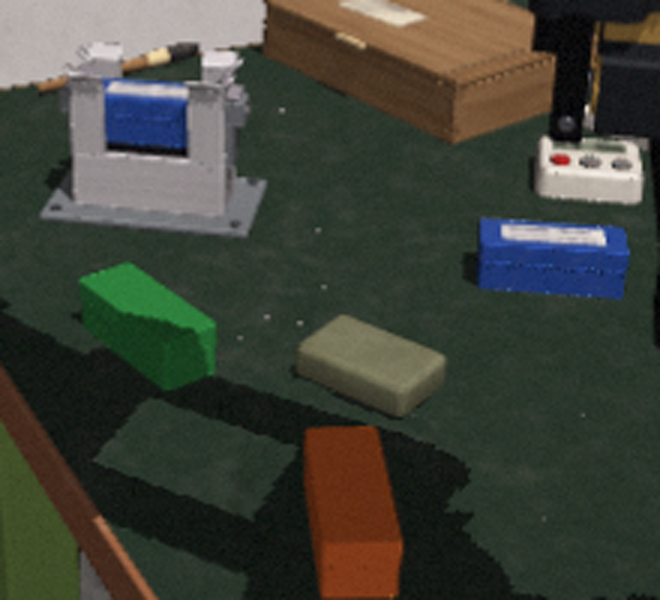

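The candidates for slide_box in the top view are blue (346,149), green (277,239) and orange (357,274), and the clay is at (331,221). The blue one with the white label matches the stored box, and the crop confirms it. Next I'll measure both the box and the magazine.

```bash
cat > h.py <<'E'
import numpy as np, cv2
from rig import imaging
class Cam:
    def __init__(s,n):
        p=imaging.camera_params(n); f=210/np.tan(np.radians(p["fov_y"]/2))
        s.K=np.array([[f,0,p["cx"]],[0,f,p["cy"]],[0,0,1]]); s.d=np.array(p["dist"]); s.R=np.array(p["R"]); s.t=np.array(p["t"])
    def proj(s,X):
        return cv2.projectPoints(np.atleast_2d(X).astype(float),cv2.Rodrigues(s.R)[0],s.t,s.K,s.d)[0][:,0]
    def at(s,uv,z):
        n=cv2.undistortPoints(np.array(uv,float).reshape(-1,1,2),s.K,s.d)[:,0]
        r=np.c_[n,np.ones(len(n))]@s.R; c=-s.R.T@s.t
        return c+r*((z-c[2])/r[:,2])[:,None]
def cub(x,y,th,w,l,z0,z1):
    c,s=np.cos(th),np.sin(th); P=[]
    for z in (z0,z1):
        for a,b in ((-1,-1),(1,-1),(1,1),(-1,1)):
            X,Y=a*w/2,b*l/2; P.append((x+c*X-s*Y,y+s*X+c*Y,z))
    return np.array(P)
def sil(pts,shape=(420,560),S=1):
    m=np.zeros(shape,np.uint8); h=cv2.convexHull(pts.astype(np.float32))
    big=np.zeros((shape[0]*4,shape[1]*4),np.uint8)
    cv2.fillConvexPoly(big,np.round((h+0.5)*4*16-8).astype(np.int32),255,shift=4)
    return cv2.resize(big,(shape[1],shape[0]),interpolation=cv2.INTER_AREA)/255.
E
python3 - <<'E'
from h import *
import pickle
from scipy.optimize import minimize
d=pickle.load(open("d0.pkl","rb"))
cams={c:Cam(c) for c in("top","scene")}
M={"top":d["top","slide_box"],"scene":d["scene","slide_box"]}
T={}
for c,l in M.items():
    im=cv2.imread(f"pics/{c}0.png"); k=[e for e in l if (abs(e["rect"][0]-(325.6 if c=="top" else 368.7))<2)][0]
    m=k["mask"].astype(np.uint8); print(c,m.sum()); T[c]=m.astype(float)
    # colour mask
    x,y,w,h=[int(v) for v in k["rect"]]; hs=cv2.cvtColor(im,cv2.COLOR_BGR2HSV).astype(int)
    cm=((hs[...,0]>105)&(hs[...,0]<130)&(hs[...,1]>110)&(hs[...,2]>60)).astype(np.uint8)
    z=np.zeros_like(cm); z[y-5:y+h+5,x-5:x+w+5]=1; cm*=z
    cs,_=cv2.findContours(cm,0,2); cm2=np.zeros_like(cm); cv2.fillPoly(cm2,[cv2.convexHull(np.vstack(cs))],1)
    print("col",cm2.sum()); T[c]=cm2.astype(float)
def cost(p,cs=("top","scene"),full=False):
    e=[np.abs(sil(cams[c].proj(cub(p[0],p[1],p[2],.035,.086,0,.031)))-T[c]).sum() for c in cs]
    return e if full else sum(e)
x0=cams["top"].at([(346.5,149)],.03)[0]; print(x0)
for cs in (("top",),("scene",),("top","scene")):
  best=min((minimize(cost,[x0[0],x0[1],t],args=(cs,),method="Nelder-Mead",options=dict(initial_simplex=[[x0[0],x0[1],t],[x0[0]+.008,x0[1],t],[x0[0],x0[1]+.008,t],[x0[0],x0[1],t+.25]],xatol=1e-5,fatol=.05)) for t in np.radians([45,70,95,120])),key=lambda r:r.fun)
  print(cs,best.x[:2],np.degrees(best.x[2]),cost(best.x,full=True))
for n,c,(x0,y0,x1,y1) in(("a","top",(185,135,275,210)),("b","scene",(212,165,307,245))):
    a=cv2.imread(f"pics/{c}0.png")[y0:y1,x0:x1]; cv2.imwrite(f"pics/mag_{n}.png",cv2.resize(a,None,fx=8,fy=7.9 if 0 else 8,interpolation=cv2.INTER_CUBIC)[:600])
E
```

```text
top 666
col 759
scene 1224
col 1228
[ 0.57558771 -0.37220393  0.03      ]
('top',) [ 0.57811994 -0.37113324] 204.93715026406994 [np.float64(44.20392156862746), np.float64(86.26666666666667)]
('scene',) [ 0.58063013 -0.37142236] 24.704081958053603 [np.float64(96.26666666666667), np.float64(43.74509803921569)]
('top', 'scene') [ 0.57916547 -0.37163832] 24.588759803296888 [np.float64(54.713725490196076), np.float64(57.17647058823529)]
```

View pics/mag_a.png

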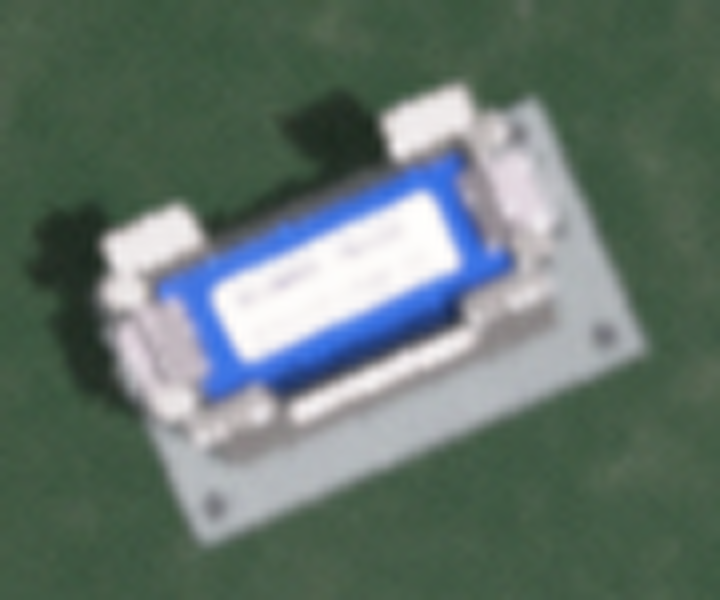

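View pics/mag_b.png

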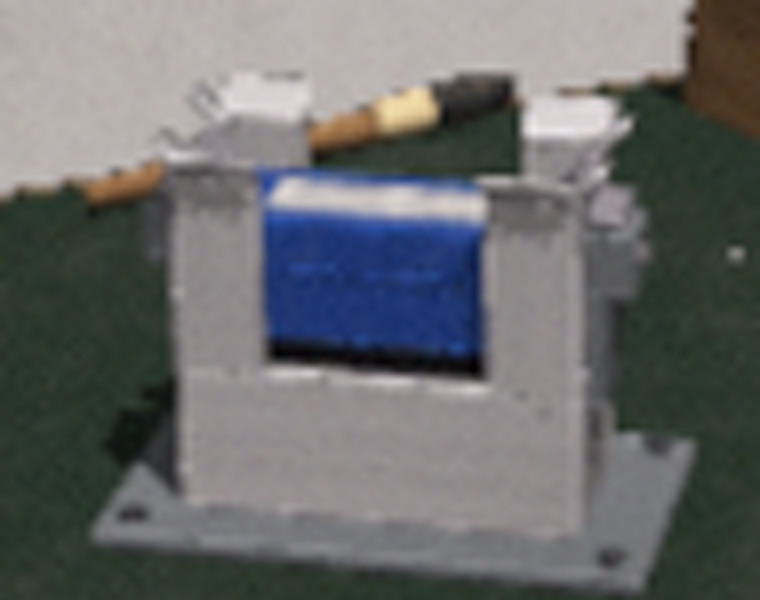

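```bash
python3 - <<'E'
from h import *
top,sc=Cam("top"),Cam("scene")
u=lambda off,l:[(off[0]+(x+.5)/8-.5,off[1]+(y+.5)/8-.5) for x,y in l]
A=u((185,135),[(205,546),(650,350),(535,95)]); 
for z in(0.0,.006,.008):
    P=top.at(A,z); L=np.linalg.norm(P[1]-P[0]),np.linalg.norm(P[2]-P[1]); c=(P[0]+P[2])/2
    print("top",z,np.round(c,4),np.round(L,4),np.degrees(np.arctan2(*(P[1]-P[0])[[1,0]])),np.degrees(np.arctan2(*(P[2]-P[1])[[1,0]])))
lab=u((185,135),[(210,290),(425,190),(465,270),(245,362)])
for z in(.081,.083):
    P=top.at(lab,z); print("label top",P.mean(0),np.degrees(np.arctan2(*(P[1]-P[0])[[1,0]])),np.degrees(np.arctan2(*(P[2]-P[3])[[1,0]])))
B=u((212,165),[(93,540),(640,587),(695,442)])
for z in(.0,.006):
    P=sc.at(B,z); L=np.linalg.norm(P[1]-P[0]),np.linalg.norm(P[2]-P[1]); c=(P[0]+P[2])/2
    print("sc",z,np.round(c,4),np.round(L,4),np.degrees(np.arctan2(*(P[1]-P[0])[[1,0]])),np.degrees(np.arctan2(*(P[2]-P[1])[[1,0]])))
# inner edges of the guides' window in the long side z=44: (267,362) (485,380) outer face
E
```

```text
top 0.0 [ 0.5304 -0.117   0.    ] [0.1353 0.0788] -67.41090958938673 22.861004602739886
top 0.006 [ 0.5294 -0.1176  0.006 ] [0.1345 0.0783] -67.41090958938675 22.861004602739904
top 0.008 [ 0.5291 -0.1178  0.008 ] [0.1342 0.0782] -67.41090958938673 22.861004602739893
label top [ 0.52893085 -0.11709663  0.081     ] -66.1143935134399 -68.42591995600422
label top [ 0.52860034 -0.1173308   0.083     ] -66.11439351343998 -68.42591995600421
sc 0.0 [ 0.5386 -0.1112 -0.    ] [0.1351 0.0803] -66.61494669804948 22.62008087295852
sc 0.006 [ 0.529  -0.1183  0.006 ] [0.1333 0.0792] -66.61494669804948 22.620080872958596
```

apply_moves --steps '[{"x": 30, "y": 45, "z": 0, "spin": 0.14}, {"x": 30, "y": 45, "z": 0, "spin": 0.14}, {"x": 30, "y": 45, "z": 0, "spin": 0.14}, {"x": 30, "y": 40, "z": 0, "spin": 0.14}, {"x": 30, "y": 20, "z": 0, "spin": 0.14}, {"x": 30, "y": 5, "z": 0, "spin": 0.14}, {"x": 30, "y": 5, "z": 0, "spin": 0.14}, {"x": 30, "y": 5, "z": 0, "spin": 0.14}, {"x": 30, "y": 5, "z": 0, "spin": 0.14}, {"x": 30, "y": 0, "z": 0, "spin": 0.14}, {"x": 30, "y": 0, "z": 0, "spin": 0.14}, {"x": 30, "y": 0, "z": 0, "spin": 0.1}]' --grip 87

```text
time_s: 1.5
position: [0.5711, -0.3718, 0.2304]
tcp_rot: [[0.89, 0.0, -0.456], [0.456, 0.002, 0.89], [0.001, -1.0, 0.002]]
force: [-0.4, -1.1, 0.3]
opening: 0.997
```

apply_moves --steps '[{"x": 7, "y": 0, "z": -35, "spin": -0.044}, {"x": 0, "y": 0, "z": -40, "spin": 0}, {"x": 0, "y": 0, "z": -40, "spin": 0}, {"x": 0, "y": 0, "z": -30, "spin": 0}, {"x": 0, "y": 0, "z": 0, "spin": 0}]'

```text
time_s: 2.0
position: [0.5853, -0.3715, 0.0826]
tcp_rot: [[0.907, 0.009, -0.421], [0.421, -0.005, 0.907], [0.006, -1.0, -0.008]]
force: [-0.2, 0.4, 0.2]
opening: 1.002
```

```bash
cat > snap.py <<'E'
import sys
from h import *
n=sys.argv[1]
o=[]
for c,(x0,y0,x1,y1) in (("top",eval(sys.argv[2])),("scene",eval(sys.argv[3]))):
    im=imaging.capture(c); cv2.imwrite(f"pics/{n}_{c}_full.png",im[:,:,::-1])
    a=im[y0:y1,x0:x1,::-1]; s=min(400/a.shape[1],600/a.shape[0]); a=cv2.resize(a,None,fx=s,fy=s,interpolation=cv2.INTER_CUBIC)
    b=np.zeros((600,400,3),np.uint8); b[:a.shape[0],:a.shape[1]]=a[:600,:400]; o.append(b)
cv2.imwrite(f"pics/{n}.png",np.hstack(o))
from rig import read_state
s=read_state(); print(s["time_s"],s["position"],np.degrees(np.arctan2(s["tcp_rot"][1][0],s["tcp_rot"][0][0])),s["force"])
E
python3 snap.py p1 "(290,80,400,210)" "(340,130,460,280)"
```

```text
2.1 [ 0.58775574 -0.37376472  0.08726534] 24.91742205347456 [ 0.35016572 -0.22338153  0.25418231]
```

View pics/p1.png

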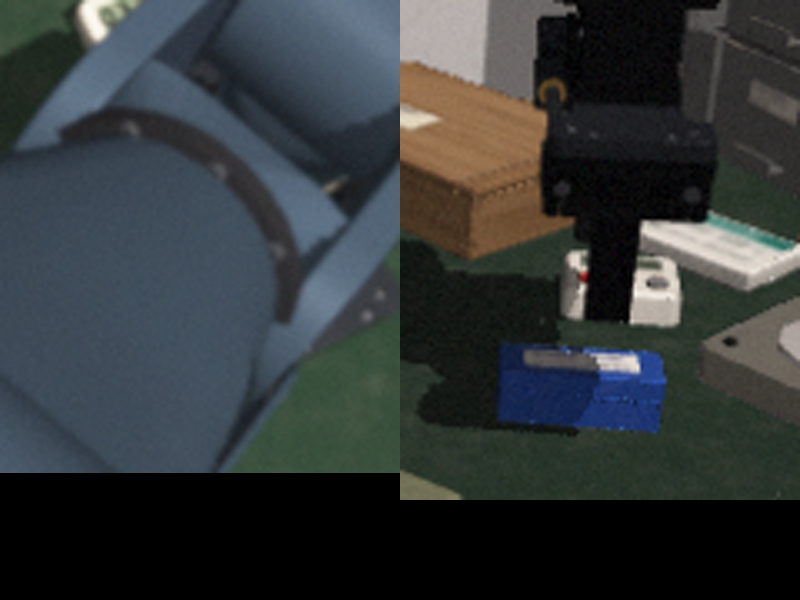

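apply_moves --steps '[{"x": -8, "y": 2, "z": -10, "spin": 0}, {"x": 0, "y": 0, "z": 0, "spin": 0}, {"x": 0, "y": 0, "z": 0, "spin": 0}]'

```text
time_s: 2.4
position: [0.5838, -0.3755, 0.0848]
tcp_rot: [[0.907, 0.026, -0.421], [0.421, -0.019, 0.907], [0.015, -0.999, -0.029]]
force: [0.7, 1.3, 0.5]
opening: 0.997
```

```bash
python3 snap.py p2 "(290,80,400,210)" "(340,130,460,280)"; python3 - <<'E'
from h import *; from rig import read_state
s=read_state(); R=np.array(s["tcp_rot"]);p=np.array(s["position"])
c=Cam("scene")
pts=[p+R@np.array([sx*a,.008,b]) for sx in(-1,) for a in(.0435,.0585) for b in(-.0095,.0095)]
uv=c.proj(np.array(pts)); im=cv2.imread("pics/p2_scene_full.png")[180:280,350:450]; im=cv2.resize(im,None,fx=6,fy=6,interpolation=cv2.INTER_CUBIC)
for q in (uv-[350,180]+.5)*6: cv2.circle(im,tuple(int(v) for v in q),3,(0,0,255),-1)
P=cub(.579,-.3715,np.radians(24.6),.035,.086,0,.031); 
for q in (c.proj(P)-[350,180]+.5)*6: cv2.circle(im,tuple(int(v) for v in q),3,(0,255,255),-1)
cv2.imwrite("pics/p2o.png",im)
E
```

```text
2.5 [ 0.5835076  -0.37519696  0.08440755] 24.920606703284353 [-0.063722   -0.50149655 -0.68230026]
```

View pics/p2o.png

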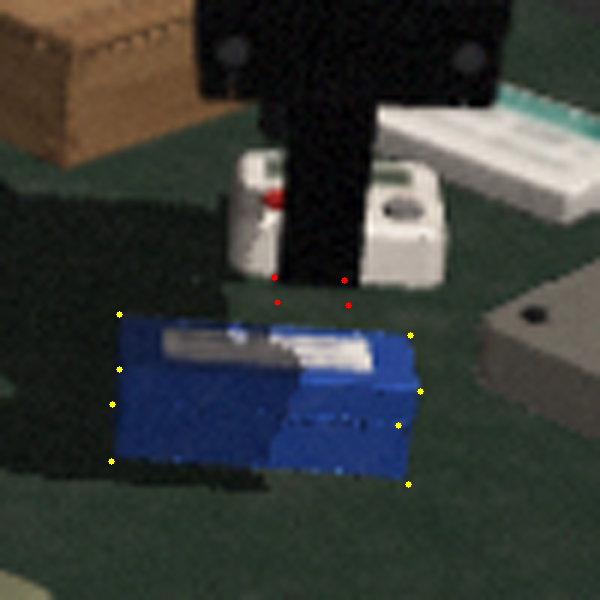

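```bash
python3 - <<'E'
from rig import read_state
s=read_state()
for k in s: print(k,s[k])
E
```

```text
time_s 2.5
joint_positions [-42.01990339  44.51008785  79.08919298   0.20201387  54.60503613
 -67.0430875 ]
qvel [ 0.09657971  0.65158762  0.55896475  0.00483656 -0.13173209  0.08239968]
tau [-3.91725451e-02 -5.11185336e+01 -1.45533988e+01  1.63932138e-03
 -9.72979702e-03  4.05431592e-04]
position [ 0.5835076  -0.37519696  0.08440755]
tcp_rot [[ 0.90679151  0.0252055  -0.42082518]
 [ 0.42131508 -0.01884223  0.90671858]
 [ 0.01492502 -0.9995047  -0.02770543]]
force [-0.063722   -0.50149655 -0.68230026]
moment [ 0.03410225 -0.12906067 -0.01868214]
opening 1.000273019266207
```

View pics/p2_scene_full.png

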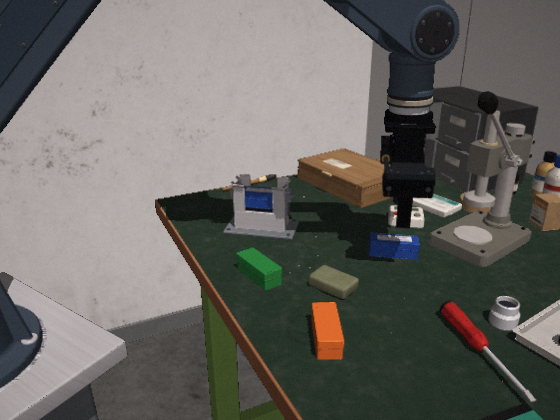

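apply_moves --steps '[{"x": 0, "y": 0, "z": 0, "spin": 0}]'

```text
time_s: 2.6
position: [0.584, -0.3756, 0.0855]
tcp_rot: [[0.907, 0.026, -0.421], [0.421, -0.02, 0.907], [0.016, -0.999, -0.029]]
force: [0.8, -0.5, 1.0]
opening: 0.998
```

apply_moves --steps '[{"x": -5, "y": 4, "z": 0, "spin": 0}]'

```text
time_s: 2.7
position: [0.5801, -0.3725, 0.0866]
tcp_rot: [[0.907, 0.029, -0.421], [0.421, -0.022, 0.907], [0.017, -0.999, -0.032]]
force: [-0.3, 0.7, 0.1]
opening: 1.002
```

apply_moves --steps '[{"x": 0, "y": 0, "z": 0, "spin": 0}]'

```text
time_s: 2.8
position: [0.5794, -0.3717, 0.0869]
tcp_rot: [[0.907, 0.028, -0.421], [0.421, -0.021, 0.907], [0.016, -0.999, -0.031]]
force: [-0.0, 0.0, -0.1]
opening: 1.0
```

apply_moves --steps '[{"x": 0, "y": 0, "z": 40, "spin": 0}, {"x": 0, "y": 0, "z": 40, "spin": 0}, {"x": 0, "y": 0, "z": 40, "spin": 0}, {"x": 0, "y": 0, "z": 0, "spin": 0}, {"x": 0, "y": 0, "z": 0, "spin": 0}, {"x": 0, "y": 0, "z": 0, "spin": 0}]'

```text
time_s: 3.4
position: [0.5773, -0.3696, 0.2089]
tcp_rot: [[0.907, 0.024, -0.421], [0.422, -0.018, 0.907], [0.015, -1.0, -0.027]]
force: [0.1, 0.1, -0.8]
opening: 0.996
```

apply_moves --steps '[{"x": 0, "y": 0, "z": -10, "spin": 0}, {"x": 0, "y": 0, "z": -20, "spin": 0}, {"x": 0, "y": 0, "z": -20, "spin": 0}, {"x": 0, "y": 0, "z": -20, "spin": 0}, {"x": 0, "y": 0, "z": -20, "spin": 0}, {"x": 0, "y": 0, "z": -10, "spin": 0}, {"x": 0, "y": 0, "z": -5, "spin": 0}, {"x": 0, "y": 0, "z": 0, "spin": 0}]'

```text
time_s: 4.2
position: [0.5708, -0.364, 0.0849]
tcp_rot: [[0.907, 0.008, -0.421], [0.421, -0.003, 0.907], [0.006, -1.0, -0.006]]
force: [-0.2, 0.1, -0.2]
opening: 1.001
```

apply_moves --steps '[{"x": 4, "y": -3, "z": -7, "spin": 0}, {"x": 4, "y": -4, "z": -12, "spin": 0}, {"x": 0, "y": 0, "z": -12, "spin": 0}, {"x": 0, "y": 0, "z": -6, "spin": 0}, {"x": 0, "y": 0, "z": 0, "spin": 0}]'

```text
time_s: 4.7
position: [0.5811, -0.373, 0.0468]
tcp_rot: [[0.907, 0.011, -0.421], [0.421, -0.006, 0.907], [0.008, -1.0, -0.011]]
force: [-0.5, 0.1, -0.4]
opening: 0.998
```

apply_moves --steps '[{"x": -2, "y": 1, "z": -8, "spin": 0}, {"x": 0, "y": 0, "z": -10, "spin": 0}, {"x": 0, "y": 0, "z": -8, "spin": 0}, {"x": 0, "y": 0, "z": -4, "spin": 0}, {"x": 0, "y": 0, "z": 0, "spin": 0}]'

```text
time_s: 5.2
position: [0.5787, -0.3718, 0.0145]
tcp_rot: [[0.907, 0.011, -0.421], [0.421, -0.006, 0.907], [0.008, -1.0, -0.01]]
force: [-0.7, -0.7, 0.7]
opening: 1.001
```

```bash
python3 snap.py p3 "(290,80,400,210)" "(350,180,450,280)"
```

```text
5.3 [ 0.57910355 -0.37207239  0.01518928] 24.914214844085354 [-0.26225114  0.5295044   1.01943327]
```

View pics/p3.png

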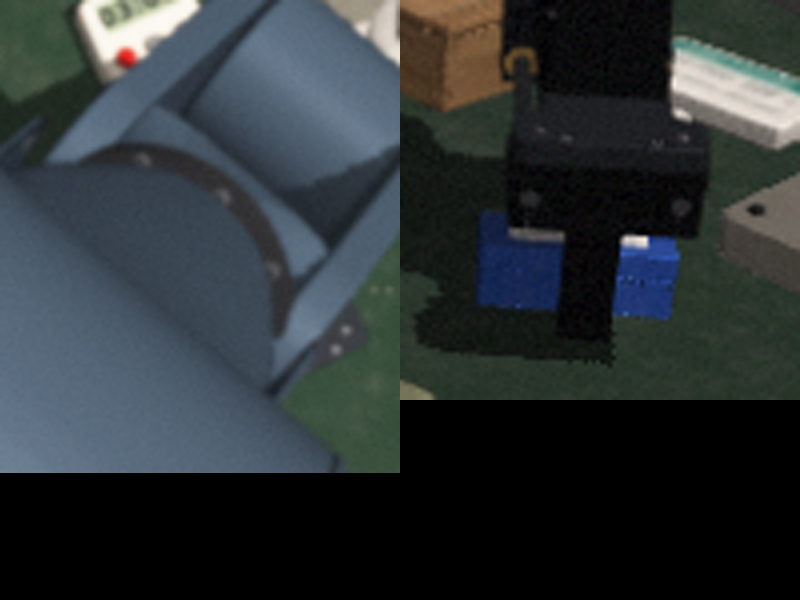

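apply_moves --steps '[{"x": 0, "y": 0, "z": 0, "spin": 0}, {"x": 0, "y": 0, "z": 0, "spin": 0}, {"x": 0, "y": 0, "z": 0, "spin": 0}, {"x": 0, "y": 0, "z": 0, "spin": 0}, {"x": 0, "y": 0, "z": 0, "spin": 0}, {"x": 0, "y": 0, "z": 0, "spin": 0}]' --grip 25

```text
time_s: 5.9
position: [0.5802, -0.3729, 0.017]
tcp_rot: [[0.907, 0.015, -0.421], [0.421, -0.009, 0.907], [0.01, -1.0, -0.015]]
force: [0.3, 0.4, 0.1]
opening: 0.541
```

apply_moves --steps '[{"x": 0, "y": 0, "z": -1, "spin": 0}, {"x": 0, "y": 0, "z": 0, "spin": 0}, {"x": 0, "y": 0, "z": -1, "spin": 0}, {"x": 0, "y": 0, "z": 0, "spin": 0}]'

```text
time_s: 6.3
position: [0.5802, -0.373, 0.0162]
tcp_rot: [[0.907, 0.015, -0.421], [0.421, -0.01, 0.907], [0.009, -1.0, -0.015]]
force: [-0.2, -0.1, -0.5]
opening: 0.402
```

Opening is 0.402, or 35 mm, so the fingers are on the box's width. I'll lift it gently.

apply_moves --steps '[{"x": 0, "y": 0, "z": 0, "spin": 0}, {"x": 0, "y": 0, "z": 5, "spin": 0}, {"x": 0, "y": 0, "z": 15, "spin": 0}, {"x": 0, "y": 0, "z": 20, "spin": 0}, {"x": 0, "y": 0, "z": 20, "spin": 0}, {"x": 0, "y": 0, "z": 20, "spin": 0}, {"x": 0, "y": 0, "z": 20, "spin": 0}, {"x": 0, "y": 0, "z": 20, "spin": 0}, {"x": 0, "y": 0, "z": 20, "spin": 0}, {"x": 0, "y": 0, "z": 15, "spin": 0}, {"x": 0, "y": 0, "z": 8, "spin": 0}, {"x": 0, "y": 0, "z": 0, "spin": 0}]'

```text
time_s: 7.5
position: [0.5788, -0.3714, 0.1925]
tcp_rot: [[0.907, 0.016, -0.421], [0.421, -0.01, 0.907], [0.01, -1.0, -0.016]]
force: [-0.5, 0.6, -1.0]
opening: 0.404
```

```bash
python3 snap.py p4 "(290,80,400,210)" "(320,80,470,280)"
```

```text
7.6 [ 0.57812203 -0.37083844  0.19063594] 24.91895213021209 [-0.49202706  0.18295574 -1.40369152]
```

View pics/p4.png

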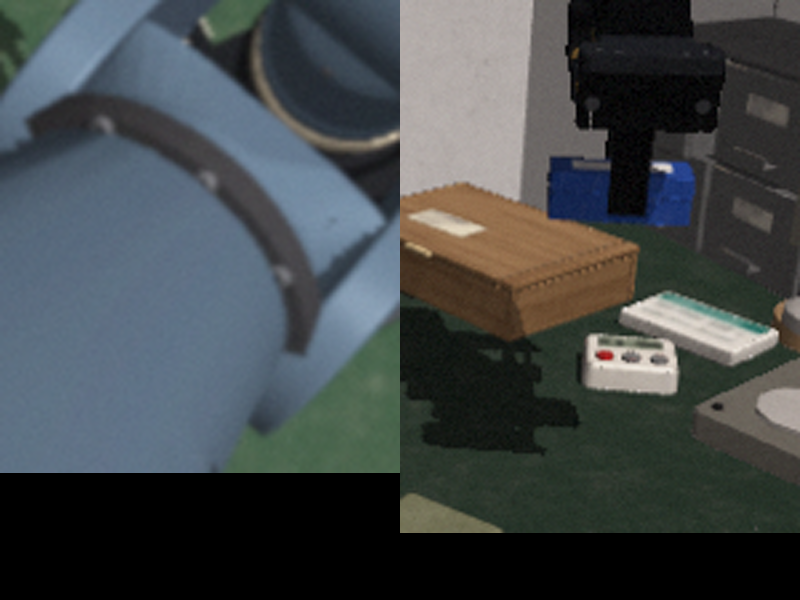

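apply_moves --steps '[{"x": -2, "y": 10, "z": 0, "spin": 0}, {"x": -4, "y": 20, "z": 0, "spin": -0.005}, {"x": -5, "y": 28, "z": 0, "spin": -0.005}, {"x": -5, "y": 30, "z": 0, "spin": -0.005}, {"x": -5, "y": 30, "z": 0, "spin": -0.005}, {"x": -5, "y": 30, "z": 0, "spin": -0.005}, {"x": -5, "y": 30, "z": 0, "spin": -0.005}, {"x": -5, "y": 28, "z": 0, "spin": -0.005}, {"x": -4, "y": 20, "z": 0, "spin": -0.004}, {"x": -3, "y": 12, "z": 0, "spin": 0}, {"x": -2, "y": 6, "z": 0, "spin": 0}, {"x": 0, "y": 0, "z": 0, "spin": 0}]'

```text
time_s: 8.8
position: [0.5192, -0.1079, 0.1776]
tcp_rot: [[0.924, -0.011, -0.383], [0.383, 0.008, 0.924], [-0.007, -1.0, 0.012]]
force: [0.3, -0.4, -1.5]
opening: 0.403
```

```bash
python3 snap.py p5 "(170,120,290,220)" "(190,90,340,250)"
```

```text
8.9 [ 0.52004633 -0.10929461  0.17784723] 22.467808475413726 [ 0.77838677  0.61561971 -0.95775096]
```

View pics/p5.png

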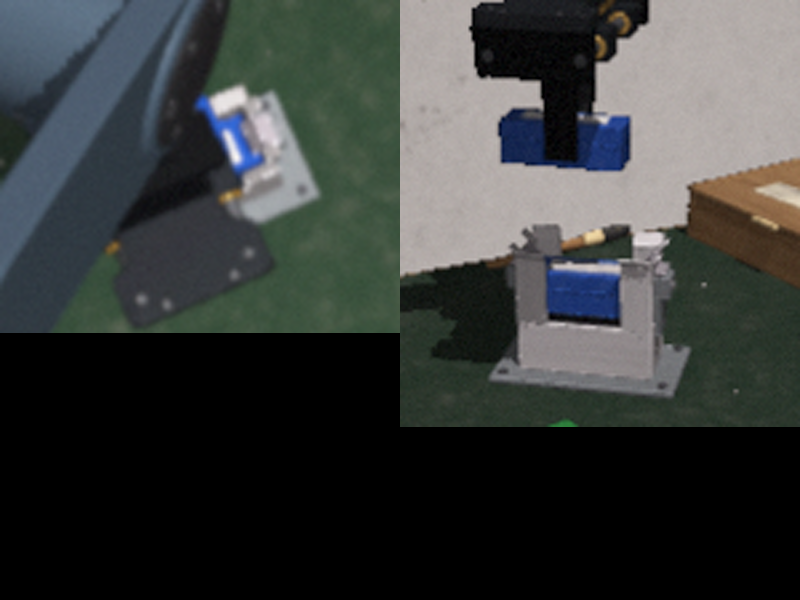

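```bash
cat > held.py <<'E'
import sys
from h import *
from rig import read_state
from scipy.optimize import minimize
def fit(n,rect):
    s=read_state(); R=np.array(s["tcp_rot"]);p=np.array(s["position"]); c=Cam("scene")
    im=cv2.imread(f"pics/{n}_scene_full.png"); hs=cv2.cvtColor(im,cv2.COLOR_BGR2HSV).astype(int)
    cm=((hs[...,0]>105)&(hs[...,0]<130)&(hs[...,1]>110)&(hs[...,2]>55)).astype(np.uint8)
    z=np.zeros_like(cm); x0,y0,x1,y1=rect; z[y0:y1,x0:x1]=1; cm*=z
    cs,_=cv2.findContours(cm,0,2); cs=[k for k in cs if cv2.contourArea(k)>8]
    T=np.zeros_like(cm); cv2.fillPoly(T,[cv2.convexHull(np.vstack(cs))],1)
    def pts(q): # box in tool: x across, -y up, z along ; q=(across?, along b, h)
        b,h,al=q
        P=cub(0,0,0,.035,.086,0,.031) # x,y(len),z(up)
        ca,sa=np.cos(al),np.sin(al)
        y=P[:,1]*ca-P[:,2]*sa; zz=P[:,1]*sa+P[:,2]*ca
        L=np.c_[P[:,0],h-zz,-(y)+b]  # tool y down
        return p+L@R.T
    f=lambda q:np.abs(sil(c.proj(pts(q)))-T).sum()
    r=minimize(f,[0,.016,0],method="Nelder-Mead",options=dict(initial_simplex=[[0,.016,0],[.004,.016,0],[0,.02,0],[0,.016,.04]],xatol=1e-5,fatol=.05))
    W=pts(r.x); print("cost",r.fun,T.sum(),"q",r.x,"centre underside",W[:4].mean(0),"tilt long deg",np.degrees(np.arcsin((W[2]-W[1])[2]/.086)))
fit(sys.argv[1],eval(sys.argv[2]))
E
python3 held.py p5 "(222,125,282,156)"
python3 - <<'E'
from h import *
c=Cam("scene"); im=cv2.imread("pics/p5_scene_full.png")
def draw(P):
    global o
    for q in (c.proj(P)-[210,165]+.5)*7: cv2.circle(o,tuple(int(v) for v in q),2,(0,0,255),-1)
o=cv2.resize(im[165:245,210:310],None,fx=7,fy=7,interpolation=cv2.INTER_CUBIC)
X=(.529,-.1172,np.radians(22.7))
draw(cub(*X,.078,.136,0,.006)); draw(cub(*X,.039,.054,.044,.1)); draw(cub(*X,.035,.086,.051,.082))
cv2.imwrite("pics/magchk.png",o)
E
```

```text
cost 114.33725490196078 989 q [0.00334494 0.0154504  0.02121028] centre underside [ 0.51862128 -0.1060888   0.16243309] tilt long deg 0.6133209500707119
```

View pics/magchk.png

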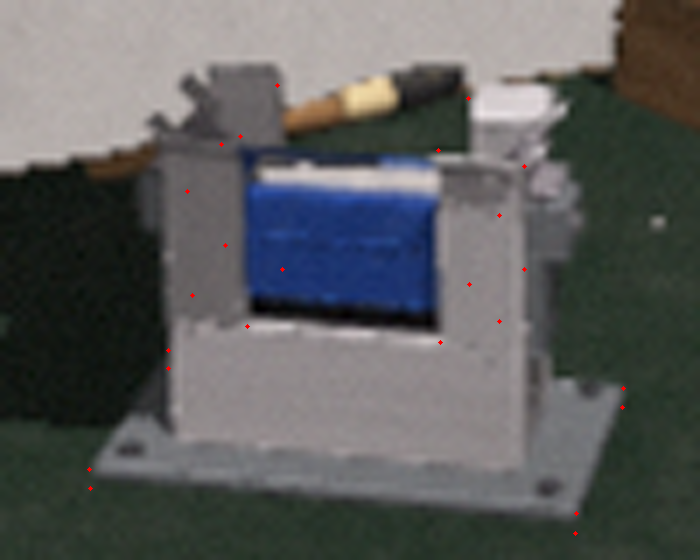

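```bash
python3 - <<'E'
from h import *; from rig import read_state
s=read_state(); R=np.array(s["tcp_rot"]);p=np.array(s["position"]);c=Cam("scene")
im=cv2.imread("pics/p5_scene_full.png"); o=cv2.resize(im[88:163,210:300],None,fx=8,fy=8,interpolation=cv2.INTER_CUBIC)
def dr(L,col):
    for q in (c.proj(p+np.array(L)@R.T)-[210,88]+.5)*8: cv2.circle(o,tuple(int(v) for v in q),3,col,-1)
# finger back face edges, tip
dr([(-.0325,.008-k*.01,z) for k in range(4) for z in(-.0095,0,.0095)],(0,0,255))
for b,col in((0,(0,255,255)),(.0033,(0,255,0))):
    P=cub(0,0,0,.035,.086,0,.031); dr(np.c_[P[:,0],.0155-P[:,2],b-P[:,1]],col)
cv2.imwrite("pics/p5o.png",o)
E
```

```text
(no output)
```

View pics/p5o.png

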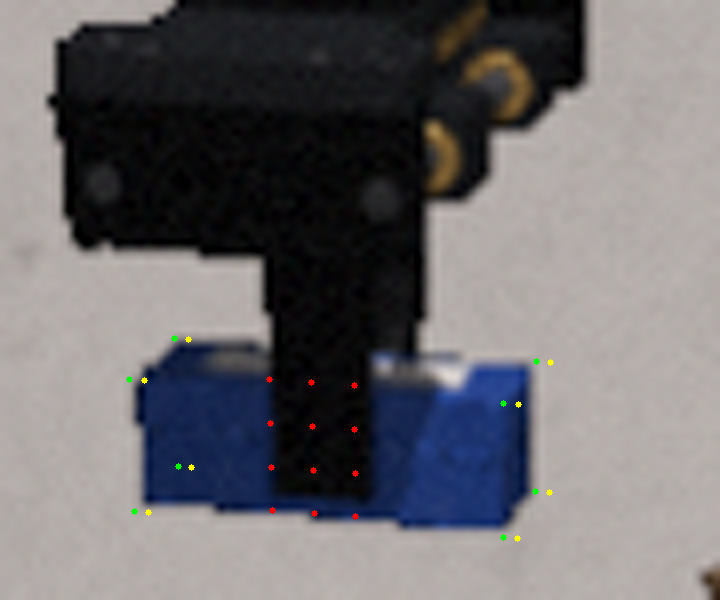

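apply_moves --steps '[{"x": 4, "y": -4, "z": -6, "spin": 0.004}, {"x": 6, "y": -6, "z": -12, "spin": 0}, {"x": 2, "y": -2, "z": -12, "spin": 0}, {"x": 0, "y": 0, "z": -8, "spin": 0}, {"x": 0, "y": 0, "z": -3, "spin": 0}, {"x": 0, "y": 0, "z": 0, "spin": 0}]'

```text
time_s: 9.5
position: [0.5344, -0.1267, 0.1318]
tcp_rot: [[0.924, -0.009, -0.382], [0.382, 0.006, 0.924], [-0.006, -1.0, 0.009]]
force: [-0.1, -0.8, -1.2]
opening: 0.404
```

apply_moves --steps '[{"x": -4, "y": 5, "z": -3, "spin": 0}, {"x": 0, "y": 1, "z": -2, "spin": 0}, {"x": 0, "y": 0, "z": 0, "spin": 0}]'

```text
time_s: 9.8
position: [0.5297, -0.1198, 0.1265]
tcp_rot: [[0.924, -0.009, -0.382], [0.382, 0.007, 0.924], [-0.006, -1.0, 0.01]]
force: [-1.0, -0.2, -1.3]
opening: 0.402
```

```bash
python3 snap.py p6 "(170,120,290,220)" "(205,120,315,245)"
```

```text
9.9 [ 0.52981494 -0.11991131  0.12671258] 22.442657593162004 [-0.25449175 -0.64131183 -1.86048913]
```

View pics/p6.png

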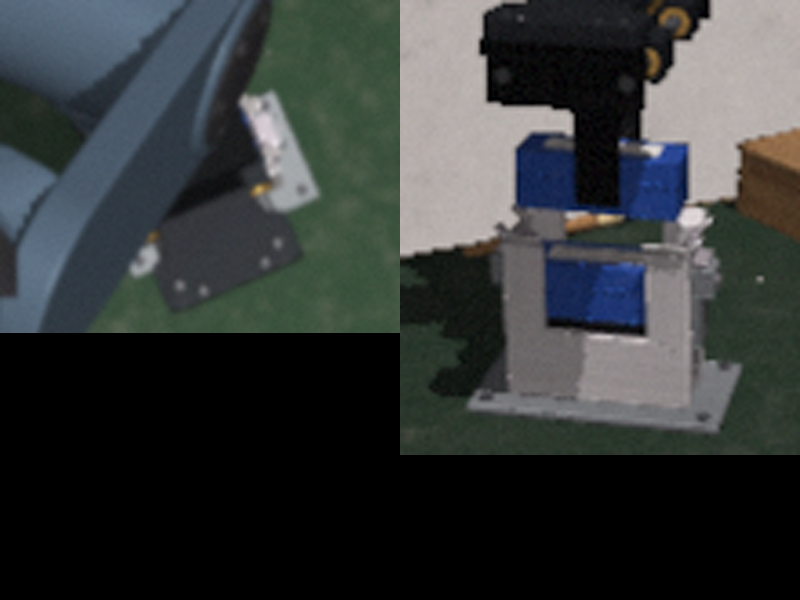

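apply_moves --steps '[{"x": 0, "y": 0, "z": -4, "spin": 0}, {"x": 0, "y": 0, "z": -4, "spin": 0}, {"x": 0, "y": 0, "z": -3, "spin": 0}, {"x": 0, "y": 0, "z": -1, "spin": 0}]'

```text
time_s: 10.3
position: [0.5306, -0.1201, 0.1146]
tcp_rot: [[0.924, -0.007, -0.382], [0.382, 0.006, 0.924], [-0.004, -1.0, 0.008]]
force: [-0.2, 0.2, -1.6]
opening: 0.406
```

apply_moves --steps '[{"x": 0, "y": 0, "z": -3, "spin": 0}, {"x": 0, "y": 0, "z": -3, "spin": 0}, {"x": 0, "y": 0, "z": -1, "spin": 0}]'

```text
time_s: 10.6
position: [0.5307, -0.1202, 0.107]
tcp_rot: [[0.924, -0.007, -0.382], [0.382, 0.006, 0.924], [-0.004, -1.0, 0.008]]
force: [-0.9, 0.1, 2.5]
opening: 0.4
```

```bash
python3 snap.py p7 "(170,120,290,220)" "(205,120,315,245)"
```

```text
10.7 [ 0.53068362 -0.12014581  0.10727103] 22.452982314507157 [-0.74745416  0.60227819 -0.33925335]
```

View pics/p7.png

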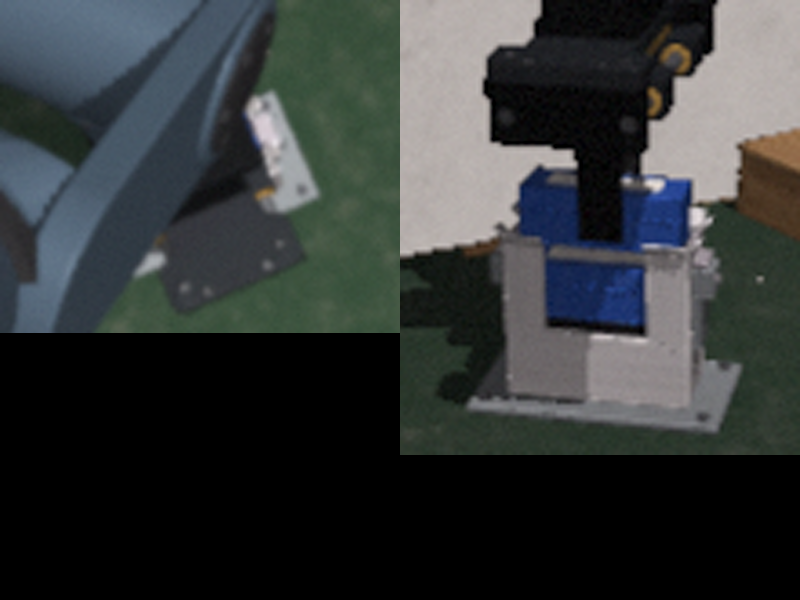

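apply_moves --steps '[{"x": 0, "y": 0, "z": -1, "spin": 0}, {"x": 0, "y": 0, "z": -1, "spin": 0}]'

```text
time_s: 10.9
position: [0.5309, -0.1201, 0.1062]
tcp_rot: [[0.924, -0.006, -0.382], [0.382, 0.005, 0.924], [-0.003, -1.0, 0.007]]
force: [-1.6, 0.7, 6.3]
opening: 0.403
```

apply_moves --steps '[{"x": 0, "y": 0, "z": 0, "spin": 0}, {"x": 0, "y": 0, "z": 0, "spin": 0}, {"x": 0, "y": 0, "z": 0, "spin": 0}, {"x": 0, "y": 0, "z": 0, "spin": 0}]' --grip 60

```text
time_s: 11.3
position: [0.5315, -0.1206, 0.1061]
tcp_rot: [[0.924, -0.004, -0.382], [0.382, 0.004, 0.924], [-0.002, -1.0, 0.006]]
force: [-0.1, 0.0, -0.7]
opening: 0.649
```

```bash
python3 snap.py p8 "(170,120,290,220)" "(205,120,315,245)"
```

```text
11.4 [ 0.53152763 -0.12056893  0.1061001 ] 22.460664654200958 [ 0.09399457 -0.40604104 -0.19394684]
```

View pics/p8.png

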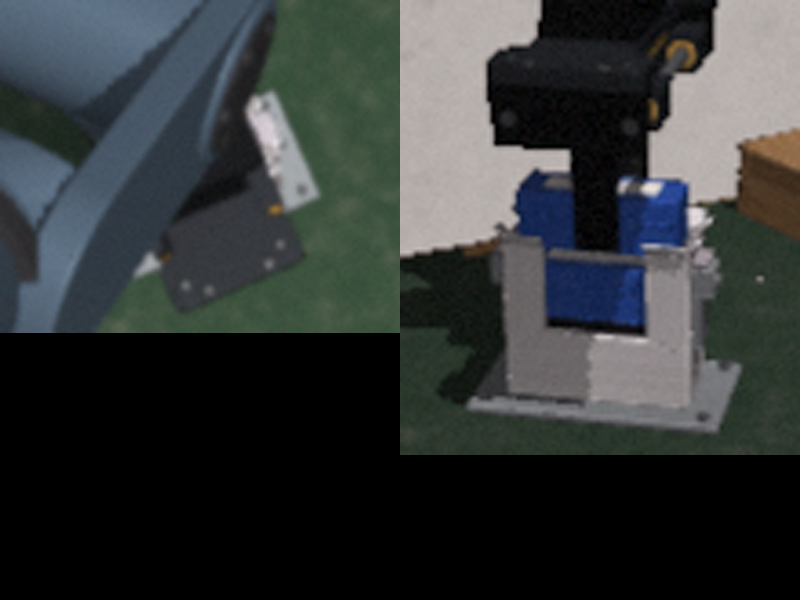

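apply_moves --steps '[{"x": 0, "y": 0, "z": 5, "spin": 0}, {"x": 0, "y": 0, "z": 12, "spin": 0}, {"x": 0, "y": 0, "z": 12, "spin": 0}, {"x": 0, "y": 0, "z": 10, "spin": 0}, {"x": 0, "y": 0, "z": 4, "spin": 0}, {"x": 0, "y": 0, "z": 0, "spin": 0}]'

```text
time_s: 12.0
position: [0.5321, -0.1209, 0.1542]
tcp_rot: [[0.924, -0.002, -0.382], [0.382, 0.003, 0.924], [-0.001, -1.0, 0.004]]
force: [-0.0, -0.1, 0.3]
opening: 0.686
```

apply_moves --steps '[{"x": 0, "y": 0, "z": 0, "spin": 0}, {"x": 0, "y": 0, "z": 0, "spin": 0}, {"x": 0, "y": 0, "z": 0, "spin": 0}, {"x": 0, "y": 0, "z": 0, "spin": 0}, {"x": 0, "y": 0, "z": 0, "spin": 0}, {"x": 0, "y": 0, "z": 0, "spin": 0}, {"x": 0, "y": 0, "z": 0, "spin": 0}, {"x": 0, "y": 0, "z": 0, "spin": 0}]' --grip 0

```text
time_s: 12.8
position: [0.5311, -0.1205, 0.1528]
tcp_rot: [[0.924, -0.005, -0.382], [0.382, 0.005, 0.924], [-0.003, -1.0, 0.006]]
force: [-0.4, 0.4, -0.2]
opening: 0.055
```

```bash
python3 snap.py p9 "(170,120,290,220)" "(205,120,315,245)"
```

```text
12.9 [ 0.53111712 -0.12043691  0.15284785] 22.460064395141888 [-0.69996235  0.14120941 -0.04879052]
```

View pics/p9.png

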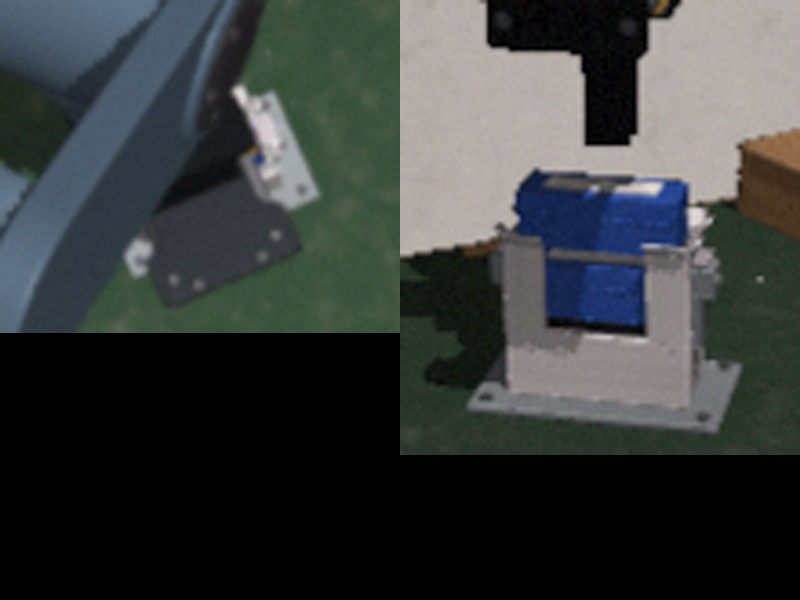

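apply_moves --steps '[{"x": -2, "y": 3, "z": -4, "spin": 0}, {"x": 0, "y": 0, "z": -6, "spin": 0}, {"x": 0, "y": 0, "z": -6, "spin": 0}, {"x": 0, "y": 0, "z": -3, "spin": 0}, {"x": 0, "y": 0, "z": -1, "spin": 0}]'

```text
time_s: 13.4
position: [0.5287, -0.117, 0.131]
tcp_rot: [[0.924, -0.005, -0.382], [0.382, 0.005, 0.924], [-0.003, -1.0, 0.006]]
force: [0.5, -0.1, -0.6]
opening: 0.008
```

apply_moves --steps '[{"x": 0, "y": 0, "z": -2, "spin": 0}, {"x": 0, "y": 0, "z": -2, "spin": 0}, {"x": 0, "y": 0, "z": -3, "spin": 0}]'

```text
time_s: 13.7
position: [0.5301, -0.118, 0.1258]
tcp_rot: [[0.924, -0.002, -0.383], [0.383, 0.003, 0.924], [-0.001, -1.0, 0.003]]
force: [-2.4, -0.4, 13.6]
opening: 0.007
```

apply_moves --steps '[{"x": 0, "y": 0, "z": -3, "spin": 0}, {"x": 0, "y": 0, "z": -3, "spin": 0}, {"x": 0, "y": 0, "z": -3, "spin": 0}]'

```text
time_s: 14.0
position: [0.5309, -0.118, 0.1234]
tcp_rot: [[0.924, 0.001, -0.383], [0.383, 0.001, 0.924], [0.001, -1.0, 0.001]]
force: [-3.4, 2.2, 18.4]
opening: 0.002
```

```bash
python3 snap.py p10 "(170,120,290,220)" "(205,120,315,245)"
```

```text
14.1 [ 0.53100406 -0.11804819  0.12338369] 22.50390842157491 [-3.32638729  1.26619839 16.79299988]
```

View pics/p10.png

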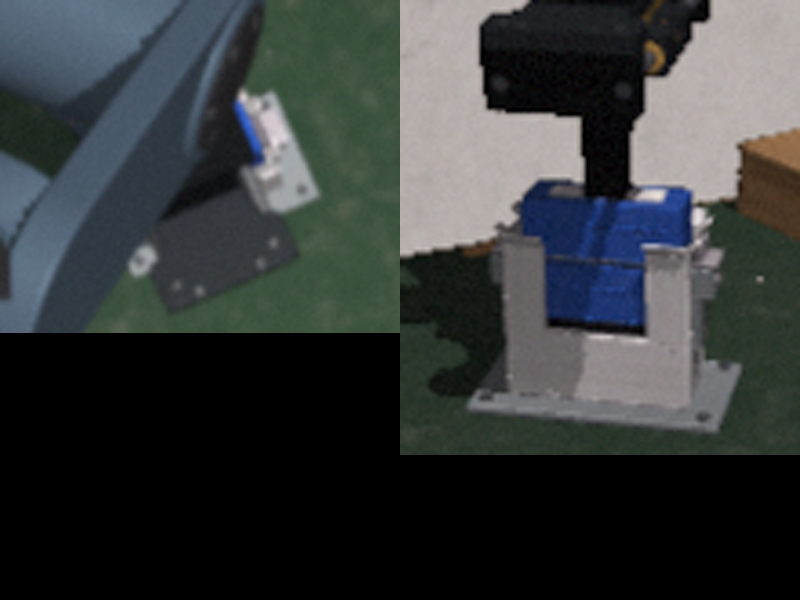

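apply_moves --steps '[{"x": -1, "y": 0, "z": -4, "spin": 0}, {"x": 0, "y": 0, "z": -4, "spin": 0}, {"x": 0, "y": 0, "z": -4, "spin": 0}]'

```text
time_s: 14.4
position: [0.5308, -0.1171, 0.1176]
tcp_rot: [[0.924, 0.006, -0.382], [0.382, 0.001, 0.924], [0.006, -1.0, -0.001]]
force: [-5.4, 5.5, 18.6]
opening: 0.003
```

apply_moves --steps '[{"x": -1, "y": 1, "z": -4, "spin": 0}, {"x": -1, "y": 1, "z": -4, "spin": 0}, {"x": -1, "y": 1, "z": -4, "spin": 0}]'

```text
time_s: 14.7
position: [0.5306, -0.1156, 0.1091]
tcp_rot: [[0.924, 0.014, -0.383], [0.383, -0.004, 0.924], [0.011, -1.0, -0.009]]
force: [-0.5, -3.1, 4.6]
opening: 0.004
```

apply_moves --steps '[{"x": 0, "y": -1, "z": -4, "spin": 0}, {"x": 0, "y": 0, "z": -4, "spin": 0}, {"x": 0, "y": 0, "z": -4, "spin": 0}]'

```text
time_s: 15.0
position: [0.5307, -0.1162, 0.0976]
tcp_rot: [[0.924, 0.014, -0.382], [0.382, -0.003, 0.924], [0.012, -1.0, -0.008]]
force: [-1.0, 0.6, 6.0]
opening: 0.004
```

```bash
python3 snap.py p11 "(170,120,290,220)" "(205,120,315,245)"
```

```text
15.1 [ 0.53070563 -0.11617925  0.0971229 ] 22.46339424389928 [-0.82302612 -0.21563534  2.34857726]
```

View pics/p11.png

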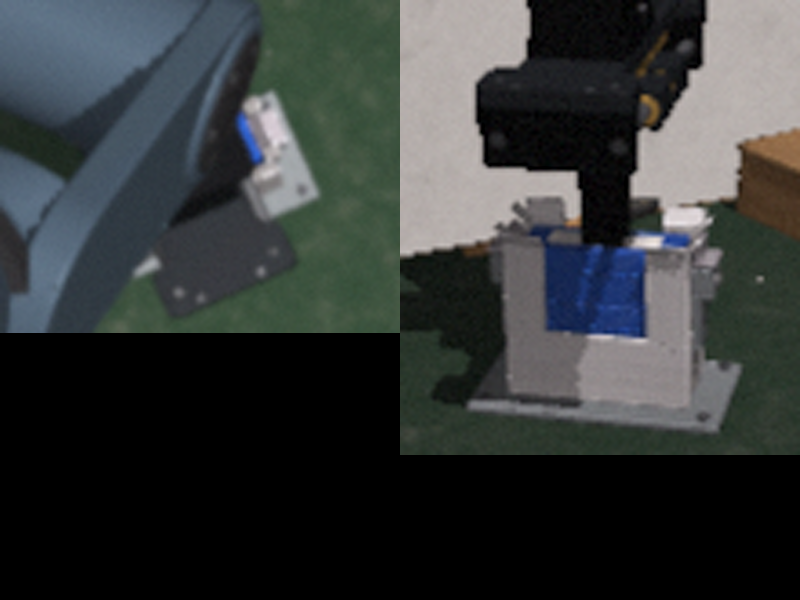

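Going down straight. The box top is at about 0.089, so another 11 mm to go.

apply_moves --steps '[{"x": 0, "y": 0, "z": -4, "spin": 0}, {"x": 0, "y": 0, "z": -4, "spin": 0}, {"x": 0, "y": 0, "z": -2, "spin": 0}]'

```text
time_s: 15.4
position: [0.5307, -0.1162, 0.0873]
tcp_rot: [[0.924, 0.014, -0.382], [0.382, -0.002, 0.924], [0.012, -1.0, -0.007]]
force: [-0.2, -1.0, 2.6]
opening: 0.007
```

apply_moves --steps '[{"x": 0, "y": 0, "z": -2, "spin": 0}, {"x": 0, "y": 0, "z": -1.5, "spin": 0}, {"x": 0, "y": 0, "z": -1, "spin": 0}]'

```text
time_s: 15.7
position: [0.5309, -0.1163, 0.0831]
tcp_rot: [[0.924, 0.014, -0.381], [0.382, -0.002, 0.924], [0.012, -1.0, -0.007]]
force: [-2.3, 1.2, 17.9]
opening: 0.005
```

```bash
python3 snap.py p12 "(170,120,290,220)" "(205,120,315,245)"
```

```text
15.8 [ 0.53080821 -0.11620614  0.08318012] 22.43835280089343 [-1.65318995  0.63960793  9.81926671]
```

View pics/p12.png

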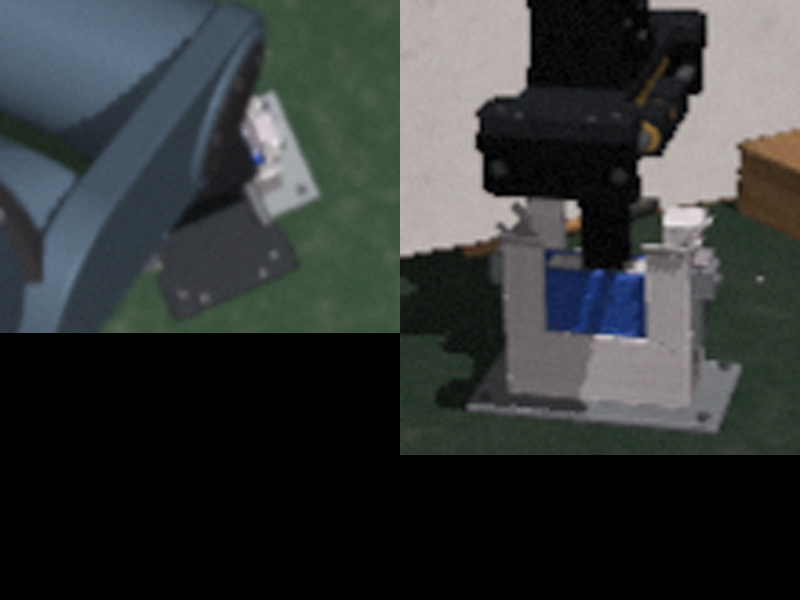

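The follower has reached its stop: TCP at 0.083 puts the box top at 0.075, and the force rose to 18 N. I'll retract and check whether the lips hold the box.

apply_moves --steps '[{"x": 0, "y": 0, "z": 3, "spin": 0}, {"x": 0, "y": 0, "z": 4, "spin": 0}, {"x": 0, "y": 0, "z": 8, "spin": 0}, {"x": 0, "y": 0, "z": 15, "spin": 0}, {"x": 0, "y": 0, "z": 20, "spin": 0}, {"x": 0, "y": 0, "z": 25, "spin": 0}, {"x": 0, "y": 0, "z": 25, "spin": 0}, {"x": 0, "y": 0, "z": 20, "spin": 0}, {"x": 0, "y": -20, "z": 5, "spin": 0}, {"x": 0, "y": -30, "z": 0, "spin": 0}, {"x": 0, "y": -40, "z": 0, "spin": 0}, {"x": 0, "y": -40, "z": 0, "spin": 0}]'

```text
time_s: 17.0
position: [0.5266, -0.2416, 0.2129]
tcp_rot: [[0.921, 0.006, -0.389], [0.389, 0.005, 0.921], [0.007, -1.0, 0.002]]
force: [0.4, -0.1, -0.1]
opening: 0.001
```

apply_moves --steps '[{"x": 0, "y": -40, "z": 0, "spin": 0}, {"x": 0, "y": -40, "z": 0, "spin": 0}, {"x": 0, "y": -30, "z": 0, "spin": 0}, {"x": 0, "y": -15, "z": 0, "spin": 0}, {"x": 0, "y": -5, "z": 0, "spin": 0}, {"x": 0, "y": 0, "z": 0, "spin": 0}, {"x": 0, "y": 0, "z": 0, "spin": 0}]'

```text
time_s: 17.7
position: [0.5242, -0.378, 0.2114]
tcp_rot: [[0.923, 0.003, -0.385], [0.385, 0.009, 0.923], [0.007, -1.0, 0.007]]
force: [-0.3, 1.1, -0.3]
opening: 0.007
```

```bash
python3 snap.py p13 "(185,130,275,215)" "(205,140,315,245)"
```

```text
17.8 [ 0.5243413  -0.37769301  0.21149537] 22.688739170680243 [-0.17810144  0.97347406  0.17838084]
```

View pics/p13.png

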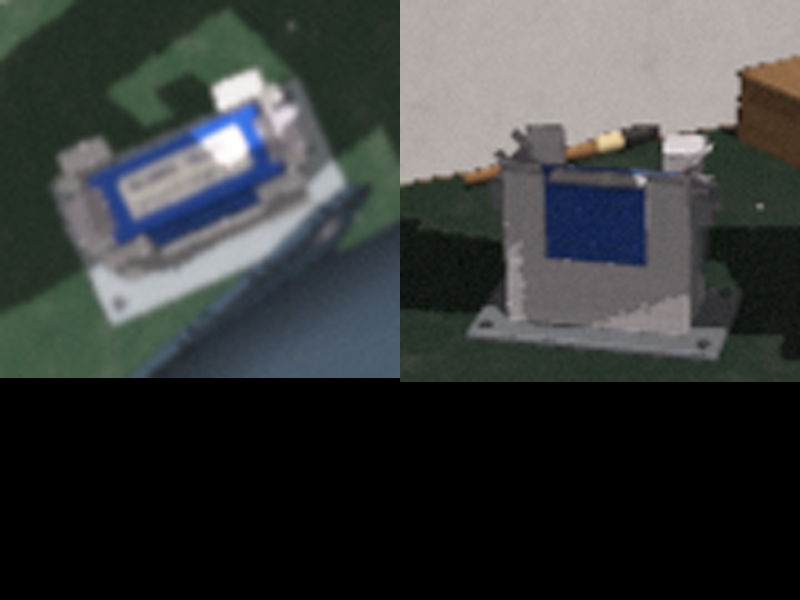

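The window is now blue from the ledge up to lip height, with both lips over the top of the box at its ends. The top sits level, at the height where the stored box's top was at the start.

```bash
python3 -c "
from rig import job; print(job.hand_in())"
```

```text
the job is handed in; nothing more can be done
None
```

The loose blue slide box is in the magazine on top of the stored one, held down by the two lips, and I handed the job in at about 17.8 s of the 40 s allowed. I gripped it across its width (opening read 35 mm), set it flat in the mouth and let go. I then pressed the middle of its top with the closed fingers until the follower reached its stop, and drew the arm away.

**Last checks:**
- **Seating:** the final pictures from both cameras show the top level under the lips. It sits where the stored box's top was at the start, with blue filling the side window down to its ledge.
- **Robot clear:** the gripper is empty, about 0.26 m to the side of the magazine, and the wrist force reads about 1 N or less.
- **Travel:** at the lowest point the box top was at about z = 75 mm, which is 7 mm below the lips and matches the stop.

**What disagreed:**
- **Force:** the press read up to about 18.6 N at the lips, above the suggested 15 N but far below the limits.
- **Tilt:** the tool picked up 1 to 2 degrees of tilt during fast moves. I moved more slowly after that, and it was under about 1 degree at the press.
- **Cameras:** the two cameras differed by about 2 mm, so I lined the box up with the magazine within the same picture.

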